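# Clamp the vial and hold the measure button half down

### The arm

A 6-joint arm with a two-finger parallel gripper is mounted at the origin on a cart in front of the work surface, level with it; the furniture and walls round the work are solid. World frame = base frame: x ahead of the robot, y to its left, z up, the work surface at z = 0. Lengths are in m, angles in rad, forces in N, time in s.
With the tool pointing down it reaches from about 0.25 to 0.8 m from the base axis. Payload 3.9 kg.
Tool frame: the origin (TCP) lies where the fingers leave the gripper's body, on its centre line; the fingertips stand 73 mm ahead of it and the grasp point (between the pads) lies 54 mm ahead of it (robot.finger_overhang is the distance from the TCP to the fingertips, in m); z points along the fingers, y is the line along which they close (so a half turn about z gives the same grasp; the last joint's range is limited). The gripper opens to 85 mm and grips with 20 to 120 N. Pads are 22 mm wide; open, the fingers measure 114 mm over their backs; the gripper's body (76 mm by 85 mm) begins 54 mm behind the grasp point. The pads swing forward as they close: fully open they stand 13 mm farther back than shut.
Start: joints at [-1.194, 0.26, -0.138, 1.173, 0, 1.571], TCP at [0.193, -0.488, 0.304] pointing down, gripper open.
Joint ranges: [-2.78, 2.78], [-0.83, 1.72], [-1.28, 1.37], [-1.9, 2.12], [-1.57, 1.48], [-3.14, 3.14]. Speed limits (rad/s): [2.57, 2.57, 3.14, 3.14, 3.14, 3.14].

### API

Orientations are given as a rotation vector (axis times angle).
In Python, from rig import robot, imaging gives the robot as it stands.
- The arm moves only by the tool step_arm, never from a script. Its argument "commands" is a list of rows, each a list of 7 numbers: the turn, a rotation vector about the tool's x, y, z in units of 5 degrees (1.0 is 5 degrees), then the shift along the tool's x, y, z in cm, then the finger opening in cm, from 0 to 8.54. In form: [[ax, ay, az, tx, ty, tz, grip], ...]. A call has 1 to 12 rows; each row is the pose to reach, as a shift and turn from the pose commanded when the call began, along the tool's axes at that moment; what a row does not reach only later rows make up. A row lasts 1/8 s, in which the tool goes at most 62.5 mm and 10.7 degrees, less where a joint would pass 70% of its speed; a pose out of reach is approached as far as the arm can. A call with a gripper value outside its range is refused whole. The fingers move at their own pace and stop on an object; "squeeze" is the grip in N (left out, the last holds). Time passes only in rows, so rows that repeat a pose let the fingers close. It gives the time, the measured TCP pose, the force, the opening and the grip force at its end, in the units of the state.
- robot.sense(): the state, without advancing time (a new reading comes with each control period).
- imaging.capture(name): name is "side" or "top" or "wrist"; returns a dict with "pixels" (384x512x3 uint8, red, green, blue), "fov_y" (degrees; the focal length in pixels is half the picture's height over the tangent of half this angle, whatever the lens; pixels are square), "cx", "cy" (the principal point, pixels), "eye" and "rotation" of the camera in the world. Camera axes: x right, y up, looking along -z (the intrinsics and any distortion apply to the point x, -y, -z); pixel columns grow to the right and rows downward; lengths in m; the calibration is good to about 2 mm. The wrist camera is an equidistant fisheye: a pixel r from the principal point sees the ray r / f radians off the axis. A picture is of the moment at which its call begins. There is no depth.
- robot.sign_off(): hands the job in; it is judged then, once.
The state is a dict: "time_s": time; "qpos": joint angles; "joint_vel": joint speeds; "effort": joint torques, N m; "ee_pos": TCP position; "orientation": TCP orientation; "force": force on the tool from outside, world axes, zero at the start; "ft_torque": the same for the moment, N m; "finger_gap": opening from 0.0 (shut) to 1.0 (fully open); "grasp_force": force on a finger pad.
Only numpy, scipy, OpenCV 4.12 (cv2) and the standard library are available. Lean on these libraries where they do the work, as an engineer would, in place of code of your own. Each camera call takes 0.05 s, during which the arm holds its last target. There are 200 camera calls.

### The job

Take a reading of the red-capped vial that stands in the reader's socket: first swing the red-handled clamp lever fully shut over the vial, and only then press the red mushroom button on the white control station half-way down with your fingertips and keep it there; the program finishes while you are still holding it half-way. Never push the button right through to its stop, leave the vial in its socket, and do not disturb the other things on the bench.

Things in the scene. Friction and masses are not known exactly. Their poses are not given: they have to be found in the camera images.
- vial_socket: Fixed vial reader: grey base 140 x 80 x 12 mm (x, y, z), in its middle a black block 52 x 56 mm, top 52 mm above the bench, with a round pocket of 27 mm. Two aluminium hinge cheeks (90 mm high, 31 mm over both) at x = +45 mm, a rest post (12 x 16 mm, 77 mm high) at x = -45 mm. Origin: centre of the underside; z up; the shut lever points along -x.
- vial_seat (a point): Centre of the pocket's floor, on the reader's axis, 22 mm above the bench.
- clamp_hinge (a point): Centre of the clamp lever's hinge pin, fixed in the reader at x = +45 mm, y = 0, 82 mm above the bench. The hinge axis is the reader's y; the axes of this point are the reader's.
- clamp_grip (a point): Middle of the red grip on the lever, on its upper face (the face that looks up when shut, and away from the vial, to the reader's +x, when the lever stands open). It is 92 mm from the hinge axis along the lever and 5 mm off the lever's middle plane. It moves with the lever.
- clamp_lever (a joint): Clamp lever, rad: 0 = fully shut (level over the vial's cap, a hard stop; below 0.08 counts), grows as it swings up; pi/2 = upright; stop at 1.7. Starts at 1.1 to 1.6. Steel bar 14 mm wide, 7 mm thick, then a red grip 18 mm wide, 10 mm thick, from 67 to 117 mm from the hinge. Stiff hinge (0.1 N m friction): stays where it is left; about 1 N at the grip moves it.
- red_vial: Glass sample vial with a red cap, 24 mm diameter, 52 mm tall, 22 g, loose, standing upright in the pocket with its cap 22 mm above the block; it is already in place. Origin: centre of its underside, z up.
- button_station: Fixed white control station, a box 110 x 85 mm (x, y), its top 47 mm above the bench, with a grey collar 52 mm wide in the middle, whose rim is 55 mm above the bench; the button's stem rises from the collar's centre. Origin: centre of its underside, z up.
- button_top (a point): Centre of the flat top of the red mushroom button (head 44 mm diameter, 10 mm thick). 91 mm above the bench when not pressed; it moves down with the button.
- hold_button (a joint): Travel of the button, m, straight down: 0 = not pressed, 0.024 = on its stop. Spring: 3.4 N at first, 8.4 N half-way (0.012), 13.4 N at the stop. Half-way means 0.008 to 0.016; the 24 mm wide stem shows it: the collar's rim then meets the stem's 8 mm green band (above it the stem is red, below it white).
- conical_flask: Bystander, to be left alone: clear glass conical flask, 65 mm wide, 110 mm tall.
- amber_bottle: Bystander, to be left alone: brown bottle with black cap, 62 mm wide, 111 mm tall.
- beaker_100: Bystander, to be left alone: clear glass beaker, 56 mm wide, 70 mm tall.
- timer: Bystander, to be left alone: white bench timer lying flat, 58x62x18 mm.
- crucible: Bystander, to be left alone: white crucible, 42 mm wide, 35 mm tall.
- petri_dish: Bystander, to be left alone: clear flat petri dish, 64 mm wide, 16 mm tall.
- marker_pen: Bystander, to be left alone: white marker pen with black cap, lying, 132 mm long, 14 mm thick.
Things that resemble listed ones, but are neither listed nor needed, are in the scene too. Leave any pink, purple or yellow look-alike of the vial_socket alone.

How it is judged:
On the way, in this order (a step that is already met when the one before it is completed fails the run):
1. the clamp lever is fully shut, the button not pressed (value of joint clamp_lever below 0.08 rad and value of joint hold_button below 0.004 m), for 0.2 s.
2. with the clamp shut, the fingers hold the button half-way down (value of joint clamp_lever below 0.08 rad and contact force between the fingers and button_station above 2 N and value of joint hold_button between 0.008 and 0.016 m), for 0.5 s.
At the end, for the whole second after the job is handed in: The clamp lever is shut (below 0.08 rad); the fingers press on the button (more than 2 N) and keep its travel between 8 and 16 mm; the vial stands in its pocket (within 8 mm of its axis, not lifted more than 10 mm, tilt below 0.2 rad) (all of step 2 and horizontal distance between red_vial and vial_seat below 0.008 m and z of red_vial in the frame of vial_socket below 0.032 m and angle between red_vial's own z axis and vertical below 0.2 rad); the arm keeps its last pose, push and grip.
It fails at once if the button is pressed (more than 4 mm) while the clamp is not shut (value of joint hold_button above 0.004 m and value of joint clamp_lever above 0.12 rad).
It fails at once if the button is pushed through to its stop (travel over 22 mm) (value of joint hold_button above 0.022 m).
It fails at once if the vial is pulled out of its pocket (z of red_vial in the frame of vial_socket above 0.04 m).
It fails at once if another thing on the bench is moved more than 30 mm (distance of any of conical_flask, amber_bottle, beaker_100, timer, crucible, petri_dish, marker_pen from where it was at the start of the episode above 0.03 m).
It also fails if it takes over 40 s, if anything falls off the work surface, if the arm or the gripper's body presses on something with over 40 N, if the wrist force passes 120 N, or if a joint passes its speed limit or range.

## Working session

There is one attempt and no reset: what is moved stays moved. The work goes in short steps, Python scripts to look and compute and a tool call to move; the robot and the scene stay as the last step left them, time stands still between calls to the robot, and variables do not carry over. Pictures are saved under pics/ and viewed, at most 10 in all, crops included, and the job is handed in when it is done.

Besides the shell and the picture viewer there is one more tool, called after ">>>" as name([rows], argument=value, ...), one row to a line, values as JSON. step_arm: Moves the arm, as the interface text tells. Its arguments: {"type":"object","properties":{"commands":{"type":"array","items":{"type":"array","items":{"type":"number"}}},"squeeze":{"type":"number"}},"required":["commands"]}

```bash
ls; mkdir -p pics
python3 - <<'E'
from rig import robot, imaging
import cv2,pickle
for n in ("side","top"):
    c=imaging.capture(n); pickle.dump(c,open(f"pics/{n}.pkl","wb"))
    cv2.imwrite(f"pics/{n}.png",cv2.cvtColor(c["pixels"],cv2.COLOR_RGB2BGR))
    print(n,c["fov_y"],c["cx"],c["cy"],c["eye"],c["rotation"],[k for k in c])
print(robot.sense(), robot.finger_overhang)
E
```

```text
pics
side 42.901197390756444 264.179666977367 186.61090704770456 [ 0.23585914 -1.346252    1.13939852] [ 0.92533104 -0.11100006 -0.20055419] ['pixels', 'fov_y', 'cx', 'cy', 'eye', 'rotation']
top 54.67936165382978 257.95277159198577 195.44241492131198 [ 0.45150623 -0.00965225  1.1193374 ] [ 0.05024332 -0.07223013 -1.55697918] ['pixels', 'fov_y', 'cx', 'cy', 'eye', 'rotation']
{'time_s': 0.1, 'qpos': array([-1.19401701e+00,  2.60615140e-01, -1.39260473e-01,  1.17270566e+00,
        2.31184879e-05,  1.57078108e+00]), 'joint_vel': array([ 3.96672405e-05, -1.37394126e-03,  3.33994911e-03, -9.97133003e-04,
       -2.76619439e-04,  3.30342354e-05]), 'effort': array([-3.45596400e-04, -4.06509662e+01,  2.54527116e+01,  1.01037670e-02,
        1.03456089e-04, -3.21567200e-06]), 'ee_pos': array([ 0.19298488, -0.48771039,  0.30314198]), 'orientation': array([-3.08427762e+00, -5.88043251e-01,  4.89119725e-04]), 'force': array([ 0.12075709, -0.39062939, -0.10603366]), 'ft_torque': array([-0.00710403, -0.0491578 , -0.01899859]), 'grasp_force': 0.0, 'finger_gap': 1.0001643810096414} 0.0726
```

View pics/side.png

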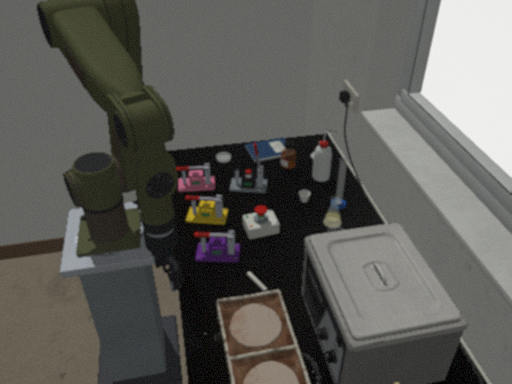

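View pics/top.png

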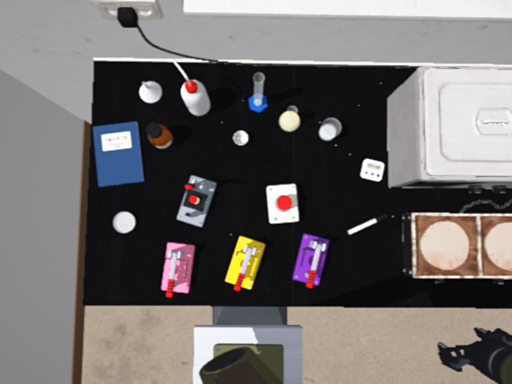

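The side view shows the grey reader at about (249,183) with its lever upright, and the white station with its red button at (261,215). In the top view the reader is at (197,200) and the button at (284,203). The pink, yellow and purple look-alikes are in the front row. Next I'll zoom in on the reader and measure.

```bash
cat > h.py <<'E'
import numpy as np,cv2
from scipy.spatial.transform import Rotation as R
def ray(c,u,v):
    f=c["pixels"].shape[0]/2/np.tan(np.radians(c["fov_y"])/2)
    d=np.array([(u-c["cx"])/f,-(v-c["cy"])/f,-1.0])
    return np.array(c["eye"]),R.from_rotvec(c["rotation"]).apply(d)
def onz(c,u,v,z):
    o,d=ray(c,u,v); return o+d*(z-o[2])/d[2]
def two(c1,p1,c2,p2):
    o1,d1=ray(c1,*p1);o2,d2=ray(c2,*p2);d1=d1/np.linalg.norm(d1);d2=d2/np.linalg.norm(d2)
    s=np.linalg.lstsq(np.stack([d1,-d2],1),o2-o1,rcond=None)[0]
    a=o1+s[0]*d1;b=o2+s[1]*d2
    return (a+b)/2,np.linalg.norm(a-b)
def blobs(c,box,thr=60):
    u0,v0,u1,v1=box;p=c["pixels"][v0:v1,u0:u1].astype(int)
    m=((p[...,0]>p[...,1]*1.8+15)&(p[...,0]>p[...,2]*1.8+15)&(p[...,0]>thr)).astype(np.uint8)
    n,l,s,ce=cv2.connectedComponentsWithStats(m)
    return [(s[i][4],ce[i]+[u0,v0],s[i][:4]+[u0,v0,0,0]) for i in range(1,n) if s[i][4]>5]
E
python3 - <<'E'
import pickle,cv2,numpy as np
from h import *
s=pickle.load(open("pics/side.pkl","rb"));t=pickle.load(open("pics/top.pkl","rb"))
for c,b in((s,(225,135,285,245)),(t,(165,165,310,235))):
    for x in blobs(c,b): print(x[0],x[1].round(1),x[2])
    print()
a=s["pixels"][135:245,220:290];b=t["pixels"][165:235,165:310]
A=cv2.resize(a,None,fx=5,fy=5,interpolation=cv2.INTER_CUBIC);B=cv2.resize(b,None,fx=3,fy=3,interpolation=cv2.INTER_CUBIC)
o=np.zeros((550,790,3),np.uint8);o[:550,:350]=A;o[:210,352:352+435]=B
cv2.imwrite("pics/z.png",cv2.cvtColor(o,cv2.COLOR_RGB2BGR))
print(onz(t,284,203,.091))
# contours of base & station
p=t["pixels"].astype(int)
for nm,bx,z,lo in(("reader",(165,165,225,235),.012,60),("station",(255,175,310,230),.047,120)):
    u0,v0,u1,v1=bx;g=p[v0:v1,u0:u1].max(2);m=(g>lo).astype(np.uint8)
    k=max(cv2.findContours(m,cv2.RETR_EXTERNAL,cv2.CHAIN_APPROX_NONE)[0],key=cv2.contourArea)
    r=cv2.minAreaRect(k);q=cv2.boxPoints(r)+[u0,v0]
    P=np.array([onz(t,*x,z) for x in q])
    print(nm,q.round(1).tolist(),P.round(3).tolist(),P.mean(0).round(4),np.linalg.norm(np.diff(P,axis=0),axis=1))
E
```

```text
13 [255.2 147.8] [254 144   3  10]
31 [248. 171.] [245 169   7   5]
100 [260.3 209. ] [254 205  14  10]

48 [188.7 186.2] [184 184  11   6]
60 [192.3 198.8] [188 195   9   9]
180 [284.  202.4] [277 195  15  15]

[ 0.51202203 -0.09615694  0.091     ]
reader [[172.9, 218.3], [188.1, 172.7], [216.9, 182.3], [201.7, 227.9]] [[0.467, 0.227, 0.012], [0.604, 0.186, 0.012], [0.576, 0.099, 0.012], [0.44, 0.141, 0.012]] [0.5216 0.163  0.012 ] [0.14306254 0.09111504 0.14292392]
station [[265.2, 185.3], [295.4, 182.6], [298.9, 221.1], [268.7, 223.8]] [[0.565, -0.045, 0.047], [0.574, -0.133, 0.047], [0.463, -0.143, 0.047], [0.454, -0.056, 0.047]] [ 0.5141 -0.0943  0.047 ] [0.08828591 0.11210829 0.08758456]
```

View pics/z.png

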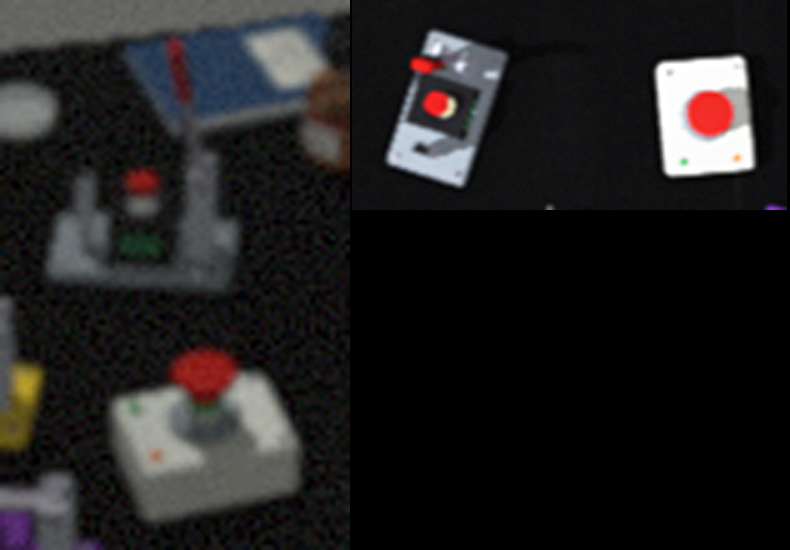

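The zoom shows the lever close to upright, with its red grip at side (255,148) and top (189,186). The vial cap is at side (248,171) and top (192,199), and the button is at side (260,209) and top (284,202). The station's green band sits above the collar.

Run:
```python
import pickle
from h import *
s=pickle.load(open("pics/side.pkl","rb"));t=pickle.load(open("pics/top.pkl","rb"))
for n,a,b in(("grip",(255.2,147.8),(188.7,186.2)),("cap",(248,171),(192.3,198.8)),("btn",(260.3,209),(284,202.4))):
    P,e=two(s,a,t,b);print(n,P.round(4),round(e,4))
cap=onz(t,192.3,198.8,.072);print("cap",cap, "btn",onz(t,284,202.4,.089))
yaw=np.arctan2(.186-.227,.604-.467);print("yaw",yaw)
o=np.array([.5195,.158]);ex=np.array([np.cos(yaw),np.sin(yaw)]);ey=np.array([-ex[1],ex[0]])
h=np.r_[o+.045*ex,.082]
for z in(.15,.16,.17,.18,.19):
    g=onz(t,188.7,186.2,z);d=g-h;print(z,"x",d[:2]@ex,"y",d[:2]@ey,"z",d[2],np.hypot(d[:2]@ex,d[2]))
```

```text
grip [0.5472 0.1542 0.1757] 0.001
cap [0.5213 0.1616 0.0701] 0.0008
btn [ 0.5133 -0.0961  0.0903] 0.0009
cap [0.52158429 0.16118125 0.072     ] btn [ 0.51381136 -0.09631367  0.089     ]
yaw -0.2907870022136613
0.15 x -0.016679763206005234 y 0.009223136876978962 z 0.06800000000000002 0.07001581607471563
0.16 x -0.017148047755975882 y 0.007269933204806459 z 0.07800000000000003 0.0798627293663398
0.17 x -0.017616332305946628 y 0.005316729532633899 z 0.08800000000000004 0.08974594789690254
0.18 x -0.018084616855917383 y 0.0033635258604613662 z 0.09799999999999993 0.09965467057205758
0.19 x -0.01855290140588813 y 0.001410322188288807 z 0.10799999999999994 0.10958197913241298
```

```bash
cat >> h.py <<'E'
yaw=-.2908
O=np.array([.5213,.1608]);EX=np.array([np.cos(yaw),np.sin(yaw)]);EY=np.array([-EX[1],EX[0]])
H=np.r_[O+.045*EX,.082]
def go(s,p,phi):
    """turn (5 deg units) and shift (cm) in tool axes from the sensed pose to TCP p, tool down, tool x at angle phi"""
    c=R.from_rotvec(s["orientation"])
    x=np.array([np.cos(phi),np.sin(phi),0]);z=np.array([0,0,-1.])
    T=R.from_matrix(np.stack([x,np.cross(z,x),z],1))
    return np.r_[np.degrees((c.inv()*T).as_rotvec())/5,c.inv().apply(p-s["ee_pos"])*100].round(2)
E
python3 - <<'E'
from rig import robot
from h import *
s=robot.sense()
print(H,go(s,np.array([*(H[:2]+.03*EX),.304]),yaw+np.pi/2))
E
```

```text
[0.56441067 0.14789766 0.082     ] [-2.000e-02 -1.000e-02 -1.035e+01  6.028e+01 -4.358e+01 -1.000e-02]
```

>>> step_arm([
  [0,0,-1.2,5,-3.6,0,0],
  [0,0,-2.4,10,-7.2,0,0],
  [0,0,-3.6,15,-10.9,0,0],
  [0,0,-4.8,20,-14.5,0,0],
  [0,0,-6,25,-18.1,0,0],
  [0,0,-7.2,30,-21.7,0,0],
  [0,0,-8.4,35,-25.3,0,0],
  [0,0,-9.6,40,-28.9,0,0],
  [0,0,-10.3,45,-32.5,0,0],
  [0,0,-10.3,50,-36.2,0,0],
  [0,0,-10.3,55,-39.8,0,0],
  [0,0,-10.3,60.2,-43.5,0,0],
], squeeze=20)

```text
time_s: 1.6
ee_pos: [0.5928, 0.1386, 0.3035]
orientation: [2.524, 1.871, -0.001]
force: [-0.0, -0.1, 0.9]
finger_gap: -0.003
grasp_force: 0.0
```

Run:
```python
from rig import robot,imaging
from h import *
s=robot.sense();print(s["ee_pos"],s["qpos"].round(3),go(s,np.array([*(H[:2]+.03*EX),.304]),yaw+np.pi/2))
w=imaging.capture("wrist");c=imaging.capture("side");t=imaging.capture("top")
o=np.zeros((384,800,3),np.uint8);o[:,:384]=w["pixels"][:,64:448]
o[:330,390:690]=cv2.resize(c["pixels"][110:220,200:300],None,fx=3,fy=3)
cv2.imwrite("pics/w1.png",cv2.cvtColor(o,cv2.COLOR_RGB2BGR))
```

```text
[0.59277984 0.13857537 0.30345193] [ 0.23   0.406  0.078  1.243 -0.     2.095] [-0.    0.01 -0.05  0.08  0.01 -0.05]
```

View pics/w1.png

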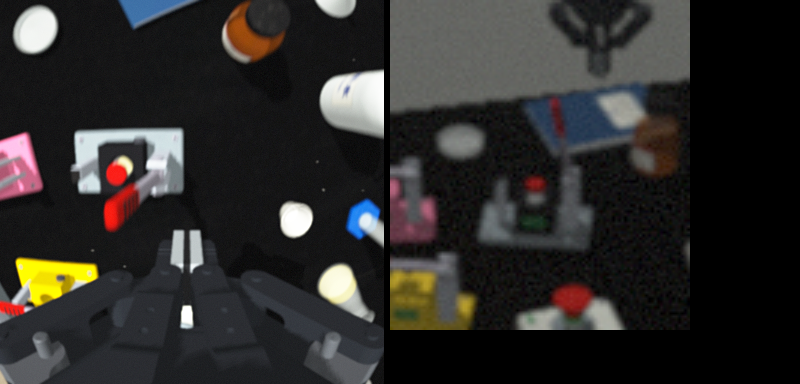

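The wrist view shows the shut fingertips at (188,250), clear of the red grip at (122,208) on the hinge side. The base lies square in the picture, so the yaw is right. Next: descend and sweep the lever along its arc.

>>> step_arm([
  [0,0,0,0,0,2.8,0],
  [0,0,0,0,0,5.2,0],
  [0,0,0,0,-1.5,5.2,0],
  [0,0,0,0,-3,5.2,0],
  [0,0,0,0,-4.2,5.2,0],
  [0,0,0,0,-5.3,5.3,0],
  [0,0,0,0,-6.3,5.6,0],
  [0,0,0,0,-7.2,6.1,0],
  [0,0,0,0,-8,6.6,0],
  [0,0,0,0,-8.8,7.2,0],
])

```text
time_s: 3.0
ee_pos: [0.5075, 0.1625, 0.2315]
orientation: [-2.524, -1.871, -0.0]
force: [0.1, 0.8, 0.8]
finger_gap: -0.003
grasp_force: 0.4
```

Run:
```python
from rig import robot,imaging
from h import *
s=robot.sense();print(s["force"],s["ee_pos"])
w=imaging.capture("wrist");c=imaging.capture("side")
o=np.zeros((384,800,3),np.uint8);o[:,:384]=w["pixels"][:,64:448]
o[:330,390:690]=cv2.resize(c["pixels"][110:220,200:300],None,fx=3,fy=3)
cv2.imwrite("pics/w2.png",cv2.cvtColor(o,cv2.COLOR_RGB2BGR))
```

```text
[0.12474819 0.84036513 0.84453014] [0.5075089  0.16254792 0.23148844]
```

View pics/w2.png

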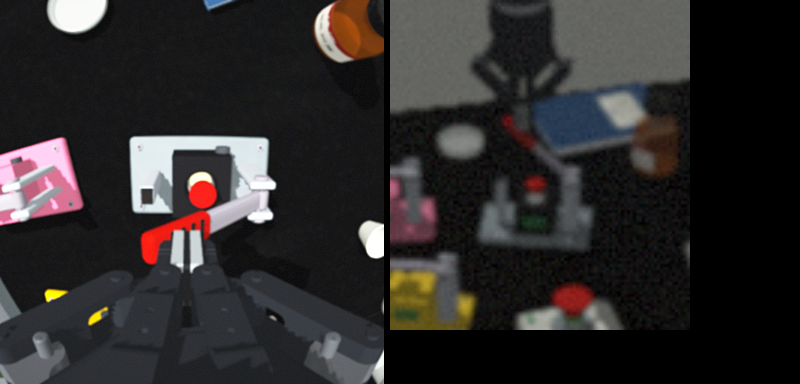

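The lever has followed to about 45°, with the fingertips centred on its red grip at (185,240). I'll continue the arc down.

>>> step_arm([
  [0,0,0,0,-0.7,0.75,0],
  [0,0,0,0,-1.4,1.5,0],
  [0,0,0,0,-2,2.4,0],
  [0,0,0,0,-2.5,3.2,0],
  [0,0,0,0,-2.9,4.2,0],
  [0,0,0,0,-3.2,5.2,0],
  [0,0,0,0,-3.4,6,0],
  [0,0,0,0,-3.5,6.6,0],
  [0,0,0,0,-3.5,7,0],
])

```text
time_s: 4.22
ee_pos: [0.4742, 0.1724, 0.1614]
orientation: [-2.524, -1.87, 0.001]
force: [-1.9, 0.3, 1.0]
finger_gap: 0.0
grasp_force: 0.4
```

>>> step_arm([
  [0,0,0,0,0,0.15,0],
  [0,0,0,0,0,0.3,0],
  [0,0,0,0,0,0.3,0],
])

```text
time_s: 4.6
ee_pos: [0.4744, 0.1724, 0.1595]
orientation: [2.524, 1.871, 0.0]
force: [-2.3, -0.1, 4.9]
finger_gap: 0.001
grasp_force: 2.3
```

>>> step_arm([
  [0,0,0,0,0,0.2,0],
  [0,0,0,0,0,0.4,0],
  [0,0,0,0,0,0.4,0],
])

```text
time_s: 4.97
ee_pos: [0.4744, 0.1725, 0.1587]
orientation: [2.524, 1.87, 0.003]
force: [-8.7, -3.4, 28.9]
finger_gap: 0.0
grasp_force: 14.6
```

>>> step_arm([
  [0,0,0,0,0,-2,0],
  [0,0,0,0,0,-5,0],
  [0,0,0,0,0,-8,0],
  [0,0,0,-4,1.9,-8.5,0],
  [0,0,0,-8,3.8,-8.5,0],
  [0,0,0,-12,5.6,-8.5,0],
  [0,0,0,-16,7.5,-8.5,0],
  [0,0,0,-20,9.4,-8.5,0],
  [0,0,0,-23,10.8,-8.5,0],
  [0,0,0,-24.6,11.5,-8.5,0],
  [0,0,0,-24.6,11.5,-8.5,0],
])

```text
time_s: 6.35
ee_pos: [0.5131, -0.0969, 0.2399]
orientation: [-2.525, -1.868, -0.0]
force: [-0.5, -0.0, -0.2]
finger_gap: -0.004
grasp_force: 0.0
```

Run:
```python
from rig import robot,imaging
from h import *
s=robot.sense();print(s["force"],s["ee_pos"],s["qpos"].round(3),go(s,np.array([.5136,-.0962,s["ee_pos"][2]]),yaw+np.pi/2))
w=imaging.capture("wrist");c=imaging.capture("side")
o=np.zeros((384,800,3),np.uint8);o[:,:384]=w["pixels"][:,64:448]
o[:330,390:690]=cv2.resize(c["pixels"][140:250,200:300],None,fx=3,fy=3)
cv2.imwrite("pics/w3.png",cv2.cvtColor(o,cv2.COLOR_RGB2BGR))
```

```text
[-0.47643433 -0.00668024 -0.17469329] [ 0.51305185 -0.09687646  0.23986269] [-0.187  0.291 -0.267  1.013  0.     1.681] [ 0.   -0.   -0.07  0.08  0.03  0.  ]
```

View pics/w3.png

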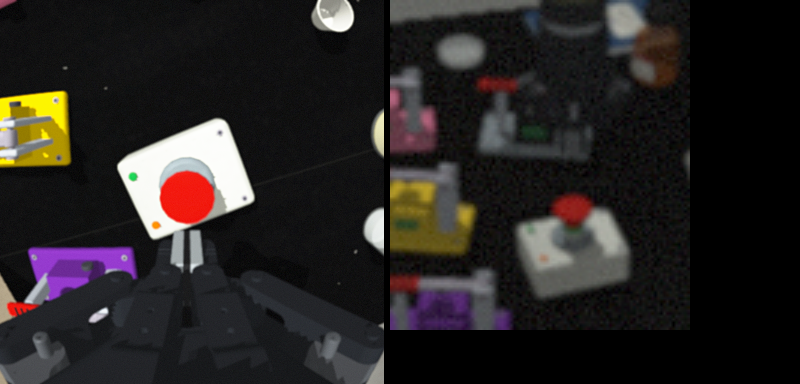

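The button is centred on the finger line, and the side view shows the lever level on its rest post. I'll go down onto the button.

>>> step_arm([
  [0,0,0,0,0,3,0],
  [0,0,0,0,0,6,0],
  [0,0,0,0,0,7,0],
  [0,0,0,0,0,7.6,0],
  [0,0,0,0,0,8,0],
  [0,0,0,0,0,8,0],
])

```text
time_s: 7.2
ee_pos: [0.5131, -0.0957, 0.1606]
orientation: [-2.523, -1.871, -0.002]
force: [-1.8, 3.5, 3.3]
finger_gap: 0.003
grasp_force: 2.1
```

>>> step_arm([
  [0,0,0,0,0,0.3,0],
  [0,0,0,0,0,0.6,0],
  [0,0,0,0,0,0.9,0],
  [0,0,0,0,0,0.9,0],
  [0,0,0,0,0,0.9,0],
])

```text
time_s: 7.82
ee_pos: [0.5133, -0.096, 0.152]
orientation: [-2.524, -1.871, -0.003]
force: [-2.6, 3.7, 7.4]
finger_gap: -0.001
grasp_force: 3.9
```

Run:
```python
from rig import robot,imaging
from h import *
s=robot.sense();print(s["force"],s["ee_pos"],s["grasp_force"])
w=imaging.capture("wrist");c=imaging.capture("side")
o=np.zeros((384,800,3),np.uint8);o[:,:384]=w["pixels"][:,64:448]
o[:350,390:795]=cv2.resize(c["pixels"][150:220,225:306],None,fx=5,fy=5,interpolation=cv2.INTER_CUBIC)
cv2.imwrite("pics/w4.png",cv2.cvtColor(o,cv2.COLOR_RGB2BGR))
```

```text
[-2.64280134  3.72053485  7.43908449] [ 0.51326337 -0.09596805  0.15201386] 3.9217481361993123
```

View pics/w4.png

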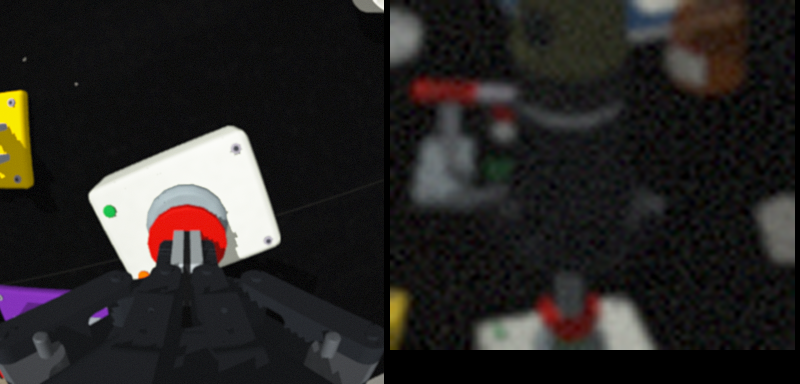

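The fingertips sit on the button head, the lever is level, and the tip height puts the travel at about 11.5 mm. I'll hold here.

>>> step_arm([
  [0,0,0,0,0,0.05,0],
  [0,0,0,0,0,0.05,0],
  [0,0,0,0,0,0.05,0],
  [0,0,0,0,0,0.05,0],
  [0,0,0,0,0,0.05,0],
  [0,0,0,0,0,0.05,0],
  [0,0,0,0,0,0.05,0],
  [0,0,0,0,0,0.05,0],
])

```text
time_s: 8.93
ee_pos: [0.5133, -0.096, 0.1516]
orientation: [2.524, 1.871, 0.003]
force: [-3.2, 3.5, 8.3]
finger_gap: 0.003
grasp_force: 4.0
```

Run:
```python
from rig import robot
s=robot.sense();print(s["force"],s["ee_pos"]);print(robot.sign_off())
```

```text
[-3.22268785  3.52212358  8.29518539] [ 0.5132525  -0.09596056  0.15157861]
the job is handed in; nothing more can be done
None
```

I shut the clamp lever first, then pressed the button to about 12 mm (about 8 N) and was still holding it when I handed the job in at about 9 s; the hand-in returned no verdict.

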